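# Check the photometer with the amber reference cell

## Task

The soil photometer is due its daily check. First turn the red handle of the yellow lamp isolator clockwise from off fully to on; then take the amber reference cell from the rack, gripping it by its two white frosted faces only (never by the clear tinted ones), keep it upright, and hold it still in the middle of the light path between the two towers, at lens height, with its clear faces looking squarely at the two lenses and touching nothing but the gripper. Finish while holding it there; the green and blue cells stay in their seats and the isolator stays on.

Things in the scene. Friction and masses are not known exactly. Their poses are not given: they have to be found in the camera images.
- handle (a joint): red bar handle (56 x 14 mm, 28 mm tall) on the yellow lamp isolator; turns about a vertical axis, clockwise from above as the value grows: 0 = off stop, 1.45 rad = on stop; starts at off or up to 0.15 past it. Stays where left (friction 0.1 N m). White pointer along the isolator's +x at off (white mark), near its -y at on (green mark)
- isolator: yellow box 80 x 80 mm, 45 mm high, fixed to the table, black dial and red handle on top; origin at the centre of its underside, z up; the handle's axis is its z axis
- handle_grip (a point): on the handle's turning axis, at half the height of the red bar, 64 mm above the table; its x axis runs along the bar toward the white pointer end. The bar spans 50 to 78 mm above the table, the box top is at 45 mm
- cell_amber: the cell to use: loose upright glass cell, amber with orange cap, 34 (x) by 24 (y) by 64 mm high, 0.1 kg; origin at the centre of its underside, z up. White frosted faces at x = +-17 mm (24 mm wide, 5 to 57 mm above the origin), clear amber faces at y = +-12 mm. Cap 28 x 20 mm, from 56 mm up. Stands in a rack seat, underside 8 mm above the table
- cell_amber_middle (a point): centre of the amber cell's glass, on its vertical axis 30 mm above its underside; axes as the cell's
- cell_amber_frosted: the two white frosted faces of the amber cell (fixed to it, same origin and axes as the cell)
- cell_amber_clear: the two clear amber faces of the amber cell (fixed to it, same origin and axes as the cell)
- cell_green: same cell with green glass and green cap; leave it in its seat
- cell_blue: same cell with blue glass and blue cap; leave it in its seat
- rack: grey rack 66 x 196 mm, 18 mm high, fixed to the table, origin at the centre of its underside; three seats 10 mm deep in a row along its y, 65 mm apart (y = -65, 0, 65 mm), each with 1.5 mm play round a cell. The cells stand with their x along the rack's x; which cell is in which seat varies
- photometer: fixed photometer: grey base 84 x 206 mm, 12 mm high, with two towers 64 x 40 mm, 108 mm high, centred at y = +78 mm (black lamp housing, yellow lens) and y = -78 mm (white detector, glass lens) of its frame, the gap between the lens mounts is 110 mm; origin at the centre of the base's underside, z up
- beam (a point): middle of the light path: on the line between the two lens centres, halfway between the towers, 80 mm above the table; the light runs along its y axis; axes as the photometer's

How it is judged:
On the way, in this order (a step that is already met when the one before it is completed fails the run):
1. the lamp isolator is turned on while the amber cell is still in the rack (value of joint handle above 1.3 rad and height (world z) of cell_amber below 0.015 m), for 0.2 s.
2. the amber cell is lifted out of the rack by its frosted faces (height (world z) of cell_amber above 0.025 m and contact force between the fingers and cell_amber_frosted above 2 N and contact force between cell_amber and rack below 0.05 N), for 0.2 s.
At the end, for the whole second after the job is handed in: Handle over 1.3 rad; amber cell at rest in the gripper by its frosted faces, touching nothing else, middle within 9 mm sideways, 14 mm in height, 25 mm along the beam of the light path's middle, square and upright within 0.17 rad; other cells upright, moved under 12 mm (value of joint handle above 1.3 rad and x of cell_amber_middle in the frame of beam between -0.009 and 0.009 m and y of cell_amber_middle in the frame of beam between -0.025 and 0.025 m and z of cell_amber_middle in the frame of beam between -0.014 and 0.014 m and angle between the y axis of cell_amber and the y axis of beam, either way round below 0.17 rad and angle between each of cell_amber, cell_green, cell_blue's own z axis and vertical below 0.17 rad and linear speed of cell_amber below 0.02 m/s and contact force between the fingers and cell_amber_frosted above 2 N and contact force between the fingers and cell_amber_clear below 0.5 N and contact force between cell_amber and photometer below 0.05 N and distance of each of cell_green, cell_blue from where it was at the start of the episode below 0.012 m); the arm keeps its last pose, push and grip.
It fails at once if the fingers press on the clear faces of the amber cell (over 3 N) (contact force between the fingers and cell_amber_clear above 3 N).
It fails at once if the amber cell is tipped more than 0.5 rad from upright (angle between cell_amber's own z axis and vertical above 0.5 rad).
It fails at once if the green or blue cell is taken out of its seat (moved more than 12 mm) (distance of any of cell_green, cell_blue from where it was at the start of the episode above 0.012 m).
It also fails if it takes over 64 s, if anything falls off the work surface, if the arm or the gripper's body presses on something with over 40 N, if the wrist force passes 120 N, or if a joint passes its speed limit or range.

## Robot

A 6-joint arm with a two-finger parallel gripper is mounted at the origin on the work surface; the furniture and walls round the work are solid. World frame = base frame: x ahead of the robot, y to its left, z up, the work surface at z = 0. Lengths are in m, angles in rad, forces in N, time in s.
With the tool pointing down it reaches from about 0.325 to 0.875 m from the base axis. Payload 4.4 kg.
Tool frame: the origin (TCP) lies midway between the tips of the shut fingers; the grasp point (between the pads) lies 19 mm behind it; z points along the fingers, y is the line along which they close (so a half turn about z gives the same grasp; the last joint's range is limited). The gripper opens to 85 mm and grips with 20 to 120 N. Pads are 22 mm wide; open, the fingers measure 114 mm over their backs; the gripper's body (76 mm by 85 mm) begins 54 mm behind the grasp point. The pads swing forward as they close: fully open they stand 13 mm farther back than shut.
Start: joints at [-1.45, 0.207, 1.542, -0, 1.393, -0.15], TCP at [0.154, -0.554, 0.231] pointing down, gripper open.
Joint ranges: [-2.73, 2.73], [-0.86, 2.22], [0.23, 2.46], [-1.11, 4.25], [0.08, 2.63], [-2.82, 2.82]. Speed limits (rad/s): [2.79, 2.79, 3.14, 3.14, 3.14, 3.14].

## Interface

Orientations are given as a unit quaternion [w, x, y, z].
In Python, from station import monitor, get_image, close_job gives the robot as it stands.
- The arm moves only by the tool apply_moves, never from a script. Its argument "steps" is text: rows parted by semicolons, each of 7 numbers parted by spaces: the turn, a rotation vector about the tool's x, y, z in units of 5 degrees (1.0 is 5 degrees), then the shift along the tool's x, y, z in units of 40 mm (1.0 is 40 mm), then the opening in per cent of the stroke, from 0 (shut) to 100 (fully open). A call has exactly 10 rows; each row shifts and turns the commanded pose from where the row before left it, along the tool's axes as they then stand; what a row does not reach is not made up. A row lasts 1/12 s, in which the tool goes at most 41.7 mm and 7.16 degrees, less where a joint would pass 70% of its speed; a pose out of reach is approached as far as the arm can. A call is refused whole if a number of a shift passes 1 or a number of a turn 1, either way. A call with a gripper value outside its range is refused whole. The fingers move at their own pace and stop on an object; "grip_force" is the grip in N (left out, the last holds). Time passes only in rows, so rows that do not move let the fingers close, or fill a call up. It gives the time, the measured TCP pose, the force and the opening at its end, in the units of the state.
- monitor.state(): the state, without advancing time (a new reading comes with each control period).
- get_image(name): name is "side" or "top"; returns a dict with "image" (420x560x3 uint8, blue, green, red), "fov_y" (degrees; the focal length in pixels is half the picture's height over the tangent of half this angle, whatever the lens; pixels are square), "cx", "cy" (the principal point, pixels), "k1" (the pictures are not rectified: a ray, as slopes to the right and down, at radius r is drawn at 1 + k1 r^2 times it, then the intrinsics apply), "R" (3x3) and "t" (3): a world point X has camera coordinates R X + t. Camera axes: x right, y down, z forward; pixel columns grow to the right and rows downward; lengths in m; the calibration is good to about 2 mm. A picture is of the moment at which its call begins. There is no depth.
- close_job(): hands the job in, once; it reports no verdict.
The state is a dict: "t": time; "qpos": joint angles; "joint_velocities": joint speeds; "joint_efforts": joint torques, N m; "tool_pos": TCP position; "eef_rot": TCP orientation; "ft_force": force on the tool from outside, world axes, zero at the start; "ft_torque": the same for the moment, N m; "width": finger opening in m.
Only numpy, scipy, OpenCV 4.12 (cv2) and the standard library are available. Lean on these libraries where they do the work, as an engineer would, in place of code of your own. Each camera call takes 0.05 s, during which the arm holds its last target. There are 200 camera calls.

## Working session

There is one attempt and no reset: what is moved stays moved. The work goes in short steps, Python scripts to look and compute and a tool call to move; the robot and the scene stay as the last step left them, time stands still between calls to the robot, and variables do not carry over. Pictures are saved under pics/ and viewed, on a budget of 10 in all, crops included, one or two more only if the job needs it, and the job is handed in when it is done.

Besides the shell and the picture viewer there is one more tool, called after "Request:" in YAML: its name, and indented under it one key for each argument. apply_moves: Moves the arm, as the interface text tells. Its arguments: {"type":"object","properties":{"steps":{"type":"string"},"grip_force":{"type":"number"}},"required":["steps"]}

```bash
ls; mkdir -p pics; python3 - <<'E'
from station import monitor,get_image
import cv2,numpy as np
s=monitor.state();print(s)
for n in("top","side"):
    d=get_image(n);cv2.imwrite(f"pics/{n}0.png",d["image"]);print(n,{k:v for k,v in d.items() if k!="image"})
E
```

```text
pics
{'t': 0.0, 'qpos': array([-1.45047939e+00,  2.07464166e-01,  1.54299447e+00,  8.06610590e-06,
        1.39349824e+00, -1.50484404e-01]), 'joint_velocities': array([ 0.00080213, -0.00128454, -0.0010782 , -0.0002209 , -0.00108477,
       -0.00021914]), 'joint_efforts': array([ 1.45263225e-04, -3.83032572e+01, -2.91599017e+01, -2.92193581e-04,
        1.07452663e-02, -1.28924387e-05]), 'tool_pos': array([ 0.15372054, -0.55326563,  0.23008148]), 'eef_rot': array([-1.18191696e-03,  9.90846730e-01,  1.34986519e-01,  2.17985136e-05]), 'ft_force': array([0.30324635, 0.64203519, 0.7927996 ]), 'ft_torque': array([-0.02534969, -0.00393729, -0.00046444]), 'width': 0.08503814872026133}
top {'fov_y': 48.9144850656004, 'cx': 289.6065174757984, 'cy': 218.56188463810204, 'k1': -0.14856235691323172, 'R': array([[-0.01766432, -0.99973581,  0.01470652],
       [-0.99378189,  0.01593807, -0.11019766],
       [ 0.10993415, -0.01656164, -0.99380088]]), 't': array([0.0180327 , 0.45048591, 1.25953293])}
side {'fov_y': 50.01036118300349, 'cx': 285.60840598166425, 'cy': 203.97481313857838, 'k1': 0.0524942488241486, 'R': array([[-0.99875211, -0.04990593,  0.00190045],
       [-0.02723056,  0.5122686 , -0.85839348],
       [ 0.04186539, -0.85737406, -0.51298832]]), 't': array([0.44999917, 0.07283693, 1.2906899 ])}
```

View pics/top0.png

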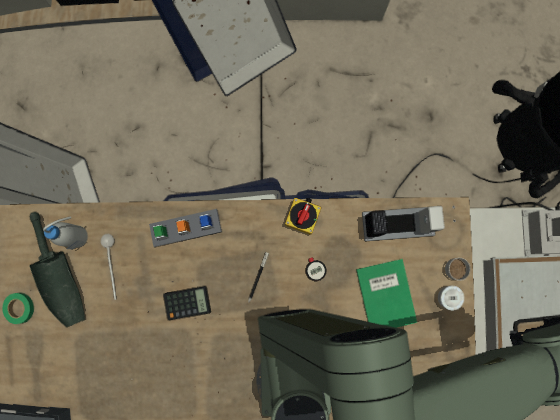

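View pics/side0.png

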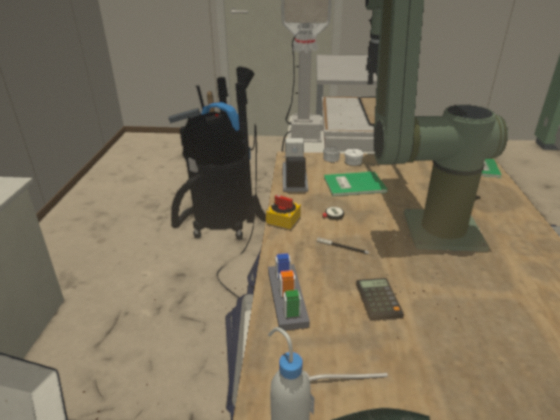

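```bash
cat > h.py <<'E'
import cv2,numpy as np
from station import monitor,get_image
from scipy.spatial.transform import Rotation as Ro
def K(d):
    f=210/np.tan(np.radians(d["fov_y"]/2));return np.array([[f,0,d["cx"]],[0,f,d["cy"]],[0,0,1]])
def ray(d,uv):
    # OpenCV's k1 model is the same as the station's
    p=cv2.undistortPoints(np.array([[uv]],float),K(d),np.array([d["k1"],0,0,0,0]))[0,0]
    return -d["R"].T@d["t"], d["R"].T@np.array([p[0],p[1],1])
def onz(d,uv,z):
    o,r=ray(d,uv);return o+r*(z-o[2])/r[2]
def tri(d1,u1,d2,u2):
    o1,r1=ray(d1,u1);o2,r2=ray(d2,u2)
    a=np.linalg.lstsq(np.c_[r1,-r2],o2-o1,rcond=None)[0]
    p,q=o1+a[0]*r1,o2+a[1]*r2
    return (p+q)/2,np.linalg.norm(p-q)
def proj(d,X):
    return cv2.projectPoints(np.array([X],float),cv2.Rodrigues(d["R"])[0],d["t"],K(d),np.array([d["k1"],0,0,0,0]))[0].reshape(-1,2)
def blob(img,lo,hi,box):
    x0,y0,x1,y1=box
    m=np.zeros(img.shape[:2],np.uint8)
    m[y0:y1,x0:x1]=cv2.inRange(cv2.cvtColor(img,cv2.COLOR_BGR2HSV),np.array(lo),np.array(hi))[y0:y1,x0:x1]
    cs=cv2.findContours(m,cv2.RETR_EXTERNAL,cv2.CHAIN_APPROX_NONE)[0]
    c=max(cs,key=cv2.contourArea);mo=cv2.moments(c)
    return np.array([mo["m10"],mo["m01"]])/mo["m00"],c
E
python3 - <<'E'
from h import *
T=get_image("top");S=get_image("side")
H=dict(orange=((5,150,120),(17,255,255)),green=((50,90,50),(85,255,255)),blue=((105,100,60),(130,255,255)))
for n,(lo,hi) in H.items():
    a,c=blob(T["image"],lo,hi,(140,200,225,250));b,e=blob(S["image"],lo,hi,(260,240,310,325))
    print(n,a,cv2.contourArea(c),b,cv2.contourArea(e),onz(T,a,.068),tri(T,a,S,b))
img=T["image"]
a,c=blob(img,(20,120,100),(35,255,255),(270,190,335,245))
r=cv2.minAreaRect(c);print("yellow",r)
P=[onz(T,p,.045)[:2] for p in cv2.boxPoints(r)];print(np.round(P,3),np.mean(P,0))
for k in range(4):
    v=P[(k+1)%4]-P[k];print(np.linalg.norm(v),np.degrees(np.arctan2(v[1],v[0])))
A=cv2.resize(img[190:260,140:235],None,fx=8,fy=8,interpolation=cv2.INTER_CUBIC)[:300]
B=cv2.resize(img[190:250,270:450],None,fx=4.4,fy=4.4,interpolation=cv2.INTER_CUBIC)
C=np.zeros((A.shape[0]+B.shape[0],800,3),np.uint8);C[:A.shape[0],:A.shape[1]]=A;C[A.shape[0]:,:B.shape[1]]=B
cv2.imwrite("pics/crop1.png",C)
D=cv2.resize(S["image"][130:330,250:350],None,fx=3,fy=3,interpolation=cv2.INTER_CUBIC);cv2.imwrite("pics/crop2.png",D)
E
```

```text
orange [181.02941176 225.59313725] 68.0 [287.22891566 279.78815261] 166.0 [0.43156811 0.30421804 0.068     ] (array([0.43224472, 0.30704911, 0.05522637]), np.float64(0.001170001309961156))
green [159.73534338 230.71524288] 99.5 [292.30610743 302.63870493] 226.5 [0.41854616 0.36252335 0.068     ] (array([0.41919535, 0.36871471, 0.04504026]), np.float64(0.0027530633589635317))
blue [205.16936937 220.33873874] 92.5 [282.88536953 261.16892911] 110.5 [0.44477659 0.23858092 0.068     ] (array([0.44563913, 0.24067493, 0.05554457]), np.float64(0.0010013430145078303))
yellow ((302.7068786621094, 215.48275756835938), (29.525558471679688, 28.96847152709961), 21.801406860351562)
[[ 0.435  0.027]
 [ 0.509 -0.003]
 [ 0.478 -0.078]
 [ 0.404 -0.047]] [ 0.45654599 -0.02532421]
0.08009749874667833 -22.63015260199516
0.08123472945690342 -112.9086886738339
0.07999288558089092 156.9568357178051
0.08065766769293617 67.16510827280379
```

View pics/crop1.png

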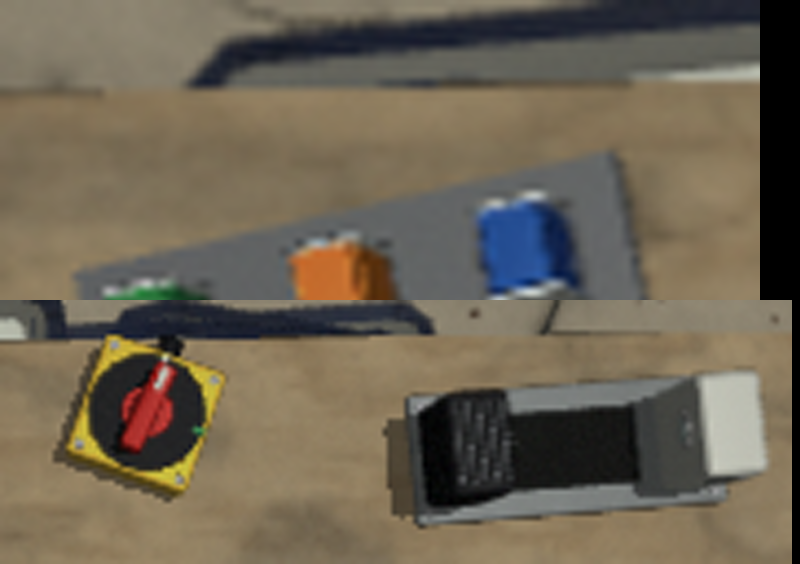

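View pics/crop2.png

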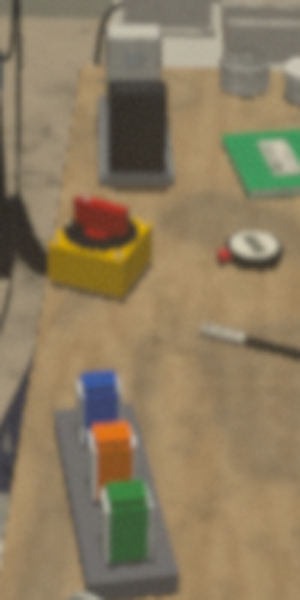

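The top crop shows the handle pointing up with its white end at (165,375), and the green mark at (200,430). The amber cell is in the middle seat. The photometer's white detector tower is on the right, so its y axis points left. I'll measure the photometer, rack and handle from these same views.

```bash
python3 - <<'E'
from h import *
T=get_image("top");S=get_image("side");img=T["image"]
c2=lambda u,v:((u+.5)/4.4-.5+270,(v-300+.5)/4.4-.5+190)
for z in(.108,.12):
    W=np.array([onz(T,c2(*p),z)[:2] for p in((697,375),(758,370),(768,472),(710,478))])
    print(z,W.mean(0).round(4),[np.linalg.norm(W[i]-W[i-1]).round(4) for i in range(4)])
    B=np.array([onz(T,c2(*p),z)[:2] for p in((452,393),(505,388),(515,490),(458,497))])
    print('  black',B.mean(0).round(4),[np.linalg.norm(B[i]-B[i-1]).round(4) for i in range(4)],'sep',np.linalg.norm(W.mean(0)-B.mean(0)),'mid',((W+B)/2).mean(0))
    v=B.mean(0)-W.mean(0);print('  yaw',np.degrees(np.arctan2(-v[0],v[1])))
L=np.array([onz(T,c2(*p),.012)[:2] for p in((408,397),(418,524),(725,498))])
print("base",L,np.linalg.norm(L[0]-L[1]),np.linalg.norm(L[1]-L[2]))
v=L[0]-L[1];print('yaw from left edge',np.degrees(np.arctan2(v[1],v[0])))
v=L[1]-L[2];print('yaw from near edge',np.degrees(np.arctan2(-v[0],v[1])))
x=L[0]-L[1];x/=np.linalg.norm(x);print('centre',L[:2].mean(0)+.103*np.array([x[1],-x[0]]))
# rack: low-saturation gray
hsv=cv2.cvtColor(img,cv2.COLOR_BGR2HSV)
a,c=blob(img,(0,0,60),(180,60,140),(145,205,228,252))
hull=cv2.convexHull(c);r=cv2.minAreaRect(hull);print("rack",r)
P=np.array([onz(T,p,.018)[:2] for p in cv2.boxPoints(r)]);print(P.round(4),P.mean(0))
for k in range(2):
    v=P[k+1]-P[k];print(np.linalg.norm(v),np.degrees(np.arctan2(v[1],v[0])))
m=cv2.inRange(hsv,(0,120,80),(5,255,255))|cv2.inRange(hsv,(172,120,80),(180,255,255))
m[:, :285]=0;m[:,322:]=0;m[:195]=0;m[235:]=0
p=cv2.findNonZero(m);r=cv2.minAreaRect(p);q=cv2.boxPoints(r)
Q=np.array([onz(T,x,.07)[:2] for x in q]);print("red",r,Q.mean(0))
for k in range(2):
    v=Q[k+1]-Q[k];print(np.linalg.norm(v),np.degrees(np.arctan2(v[1],v[0])))
E
```

```text
0.108 [ 0.4376 -0.3775] [np.float64(0.0627), np.float64(0.0385), np.float64(0.0622), np.float64(0.0365)]
  black [ 0.4291 -0.223 ] [np.float64(0.0622), np.float64(0.0323), np.float64(0.0613), np.float64(0.0347)] sep 0.1547487962867178 mid [ 0.43331131 -0.30028966]
  yaw 3.1440259392752106
0.12 [ 0.4363 -0.3734] [np.float64(0.0621), np.float64(0.0381), np.float64(0.0615), np.float64(0.0362)]
  black [ 0.4279 -0.2205] [np.float64(0.0616), np.float64(0.032), np.float64(0.0607), np.float64(0.0343)] sep 0.15319236172312156 mid [ 0.43206641 -0.29695049]
  yaw 3.1440259392751932
base [[ 0.46849592 -0.19605144]
 [ 0.38659995 -0.19969788]
 [ 0.3994042  -0.40232452]] 0.08197710669091592 0.20303079664913165
yaw from left edge 2.549424486681615
yaw from near edge 3.6157875711067176
centre [ 0.4321295  -0.30077271]
rack ((184.861083984375, 227.3695831298828), (24.397825241088867, 70.47891998291016), 77.57405853271484)
[[0.4452 0.4105]
 [0.4849 0.2146]
 [0.4176 0.1999]
 [0.3778 0.3946]] [0.43138133 0.30491929]
0.19991224816106465 -78.52662375993512
0.06891344000233614 -167.68397773724686
red ((303.0940856933594, 213.55941772460938), (10.447890281677246, 19.602231979370117), 5.7105937004089355) [ 0.45873227 -0.02531098]
0.053096701977644135 -6.798037465485586
0.028163141001725643 -96.64022780314642
```

Request:
apply_moves:
  steps: "0 0 0 0.7 -0.7 0 100;0 0 0 0.7 -0.7 0 100;0 0 0 0.7 -0.7 0 100;0 0 0 0.7 -0.7 0 100;0 0 0 0.7 -0.7 0 100;0 0 0 0.7 -0.7 0 100;0 0 0 0.7 -0.7 0 100;0 0 0 0.7 -0.7 0 100;0 0 0 0.7 -0.7 0 100;0 0 0 0.7 -0.7 0 100"
  grip_force: 40

```text
t: 1.13
tool_pos: [0.3492, -0.2076, 0.2316]
eef_rot: [0.0, 0.991, 0.135, 0.0]
ft_force: [0.4, -0.5, -0.2]
width: 0.0856
```

Request:
apply_moves:
  steps: "0 0 0 0.634 -0.6125 0 100;0 0 0 0.634 -0.6125 0 100;0 0 0 0.634 -0.6125 0 100;0 0 0 0.634 -0.6125 0 100;0 0 0 0.634 -0.6125 0 100;0 0 0 0.634 -0.6125 0 100;0 0 -1 0 0 0 100;0 0 -1 0 0 0 100;0 0 -1 0 0 0 100;0 0 -1 0 0 0 100"

```text
t: 1.97
tool_pos: [0.456, -0.0265, 0.2312]
eef_rot: [-0.0, 0.952, 0.308, -0.0]
ft_force: [-0.2, 0.5, 0.4]
width: 0.085
```

Request:
apply_moves:
  steps: "0 0 -1 0 0 0.2 100;0 0 -1 0 0 0.2 100;0 0 -1 0 0 0.2 100;0 0 -1 0 0 0.2 100;0 0 -1 0 0 0.2 100;0 0 -1 0 0 0.2 100;0 0 -1 0 0 0.2 100;0 0 -1 0 0 0.2 100;0 0 -1 0 0 0.2 100;0 0 -1 0 0 0.2 100"

```text
t: 2.8
tool_pos: [0.456, -0.027, 0.1509]
eef_rot: [0.0, 0.733, 0.68, 0.0]
ft_force: [0.1, 0.5, 0.3]
width: 0.0852
```

Request:
apply_moves:
  steps: "0 0 -1 0 0 0 100;0 0 -1 0 0 0 100;0 0 -1 0 0 0 100;0 0 -1 0 0 0 100;0 0 -1 0 0 0 100;0 0 -1 0 0 0 100;0 0 -1 0 0 0 100;0 0 -1 0 0 0 100;0 0 -1 0 0 0 100;0 0 -1 0 0 0 100"

```text
t: 3.63
tool_pos: [0.456, -0.027, 0.1513]
eef_rot: [0.0, 0.377, 0.926, 0.0]
ft_force: [-0.1, 0.4, -0.4]
width: 0.0855
```

Request:
apply_moves:
  steps: "0 0 -1 0 0 0 100;0 0 -1 0 0 0 100;0 0 -1 0 0 0 100;0 0 -1 0 0 0 100;0 0 0 0 0 0 100;0 0 0 0 0 0 100;0 0 0 0 0 0 100;0 0 0 0 0 0 100;0 0 0 0 0 0 100;0 0 0 0 0 0 100"

```text
t: 4.47
tool_pos: [0.456, -0.027, 0.1513]
eef_rot: [0.0, 0.212, 0.977, 0.0]
ft_force: [0.4, 0.1, -0.0]
width: 0.0856
```

```bash
python3 - <<'E'
from h import *
s=monitor.state();R=Ro.from_quat(s["eef_rot"],scalar_first=True).as_matrix()
print(s["t"],s["tool_pos"],"x ang",np.degrees(np.arctan2(R[1,0],R[0,0])),R[:,2],s["qpos"])
cv2.imwrite("pics/a.png",np.hstack([cv2.resize(get_image("side")["image"][150:260,230:340],None,fx=3.6,fy=3.6),cv2.resize(get_image("top")["image"][170:280,250:360],None,fx=3.6,fy=3.6)]))
E
```

```text
4.4667 [ 0.45601614 -0.02701231  0.15128908] x ang 155.48371631282242 [ 4.77091847e-05  2.10844677e-05 -9.99999999e-01] [-2.49024744e-01  3.92860852e-02  1.90537064e+00  3.45817031e-05
  1.19689489e+00 -1.39194383e+00]
```

View pics/a.png

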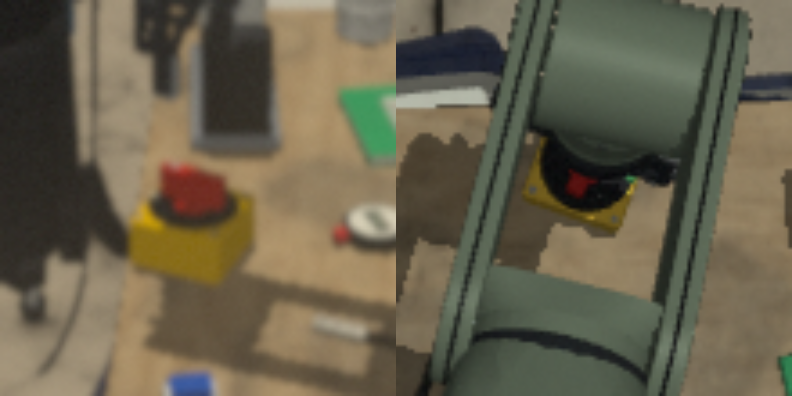

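The gripper is over the handle and in line with the bar: tool x is at 155.5°, and the bar lies at about -24°. Next I descend and grip.

Request:
apply_moves:
  steps: "0 0 0 0 0.04 0.4 100;0 0 0 0 0 0.4 100;0 0 0 0 0 0.4 100;0 0 0 0 0 0.4 100;0 0 0 0 0 0.4 100;0 0 0 0 0 0.4 100;0 0 0 0 0 0 100;0 0 0 0 0 0 0;0 0 0 0 0 0 0;0 0 0 0 0 0 0"
  grip_force: 40

```text
t: 5.4
tool_pos: [0.4578, -0.0258, 0.0565]
eef_rot: [0.001, 0.212, 0.977, -0.0]
ft_force: [-0.6, 0.5, -0.2]
width: 0.0518
```

Request:
apply_moves:
  steps: "0 0 0 0 0 0 0;0 0 0 0 0 0 0;0 0 0 0 0 0 0;0 0 0 0 0 0 0;0 0 0 0 0 0 0;0 0 0 0 0 0 0;0 0 0 0 0 0 0;0 0 0 0 0 0 0;0 0 0 0 0 0 0;0 0 0 0 0 0 0"

```text
t: 6.23
tool_pos: [0.4567, -0.0274, 0.0563]
eef_rot: [0.0, 0.212, 0.977, -0.002]
ft_force: [-4.2, -5.1, 6.0]
width: 0.0131
```

Request:
apply_moves:
  steps: "0 0 0 0 -0.04 0 0;0 0 0.5 0 0 0 0;0 0 1 0 0 0 0;0 0 1 0 0 0 0;0 0 1 0 0 0 0;0 0 1 0 0 0 0;0 0 1 0 0 0 0;0 0 1 0 0 0 0;0 0 1 0 0 0 0;0 0 1 0 0 0 0"
  grip_force: 60

```text
t: 7.07
tool_pos: [0.4569, -0.0273, 0.0564]
eef_rot: [0.001, 0.553, 0.833, 0.0]
ft_force: [-1.6, 0.1, 3.5]
width: 0.0128
```

Request:
apply_moves:
  steps: "0 0 1 0 0 0 0;0 0 1 0 0 0 0;0 0 1 0 0 0 0;0 0 1 0 0 0 0;0 0 1 0 0 0 0;0 0 1 0 0 0 0;0 0 0.8 0 0 0 0;0 0 0.5 0 0 0 0;0 0 0.2 0 0 0 0;0 0 0 0 0 0 0"

```text
t: 7.9
tool_pos: [0.4573, -0.0273, 0.0564]
eef_rot: [0.001, 0.79, 0.613, 0.001]
ft_force: [0.3, 0.2, 5.5]
width: 0.0126
```

```bash
python3 - <<'E'
from h import *
s=monitor.state();R=Ro.from_quat(s["eef_rot"],scalar_first=True).as_matrix()
print(s["t"],s["tool_pos"],"x ang",np.degrees(np.arctan2(R[1,0],R[0,0])),s["ft_force"],s["ft_torque"],s["width"])
E
```

```text
7.9 [ 0.4572557  -0.02734076  0.05637598] x ang 75.57940429586178 [0.26767017 0.15603143 5.49651178] [-0.11130148 -0.0758052   0.25246562] 0.01255428036111091
```

Request:
apply_moves:
  steps: "0 0 0.2 0 0 0 0;0 0 0.1 0 0 0 0;0 0 0 0 0 0 0;0 0 0 0 0 0 0;0 0 0 0 0 0 100;0 0 0 0 0 0 100;0 0 0 0 0 0 100;0 0 0 0 0 0 100;0 0 0 0 0 0 100;0 0 0 0 0 0 100"

```text
t: 8.73
tool_pos: [0.4557, -0.027, 0.055]
eef_rot: [-0.0, 0.799, 0.602, -0.0]
ft_force: [0.1, 0.2, 0.4]
width: 0.083
```

Request:
apply_moves:
  steps: "0 0 0 0 0 0 100;0 0 0 0 0 -0.3 100;0 0 0 0 0 -0.7 100;0 0 0 0 0 -1 100;0 0 0 0 0 -1 100;0 0 0 0 0 -1 100;0 0 0 0 0 -0.4 100;0 0 0 0 0 0 100;0 0 0 0 0 0 100;0 0 0 0 0 0 100"

```text
t: 9.57
tool_pos: [0.4549, -0.0267, 0.2298]
eef_rot: [-0.001, 0.799, 0.602, -0.001]
ft_force: [-0.6, 0.6, 0.4]
width: 0.0853
```

```bash
python3 - <<'E'
from h import *
s=monitor.state();R=Ro.from_quat(s["eef_rot"],scalar_first=True).as_matrix()
print(s["t"],s["tool_pos"],"x ang",np.degrees(np.arctan2(R[1,0],R[0,0])),s["ft_force"],s["ft_torque"],s["width"],s["qpos"])
E
```

```text
9.5667 [ 0.45490128 -0.02674849  0.22979262] x ang 74.01450642520423 [-0.57547564  0.60288363  0.3587253 ] [-0.00016359  0.00572827  0.06496662] 0.08530829929810413 [-2.49051552e-01 -4.98267984e-02  1.82033531e+00  9.95110818e-06
  1.37387090e+00  2.99460852e-02]
```

Request:
apply_moves:
  steps: "0 0 0 0.783 -0.2845 0 100;0 0 0 0.783 -0.2845 0 100;0 0 0 0.783 -0.2845 0 100;0 0 0 0.783 -0.2845 0 100;0 0 0 0.783 -0.2845 0 100;0 0 0 0.783 -0.2845 0 100;0 0 0 0.783 -0.2845 0 100;0 0 0 0.783 -0.2845 0 100;0 0 0 0.783 -0.2845 0 100;0 0 0 0.783 -0.2845 0 100"

```text
t: 10.4
tool_pos: [0.4309, 0.3063, 0.2282]
eef_rot: [-0.0, 0.799, 0.602, -0.003]
ft_force: [1.2, -0.0, 0.1]
width: 0.0854
```

Request:
apply_moves:
  steps: "0 0 -0.93 0 0 0.3 100;0 0 -0.93 0 0 0.4 100;0 0 -0.93 0 0 0.4 100;0 0 -0.93 0 0 0.4 100;0 0 -0.93 0 0 0.4 100;0 0 -0.93 0 0 0.3 100;0 0 0 0 0 0 100;0 0 0 0 0 0 100;0 0 0 0 0 0 100;0 0 0 0 0 0 100"

```text
t: 11.23
tool_pos: [0.4333, 0.3056, 0.1438]
eef_rot: [0.0, 0.63, 0.776, 0.0]
ft_force: [-0.4, 0.2, -0.9]
width: 0.0854
```

```bash
python3 - <<'E'
from h import *
s=monitor.state();R=Ro.from_quat(s["eef_rot"],scalar_first=True).as_matrix()
print(s["t"],s["tool_pos"],"y ang",np.degrees(np.arctan2(R[1,1],R[0,1])))
S=get_image("side");T=get_image("top")
for pos in (s["tool_pos"],):print(proj(S,pos),proj(S,[.4318,.3055,.072]))
cv2.imwrite("pics/b.png",np.hstack([cv2.resize(S["image"][200:330,230:340],None,fx=3.6,fy=3.6),cv2.resize(T["image"][170:300,250:360],None,fx=3.6,fy=3.6)]))
E
```

```text
11.2333 [0.4332703  0.30558043 0.14379209] y ang 11.84456020952806
[[286.66968532 247.55855285]] [[287.22813476 273.5087957 ]]
```

View pics/b.png

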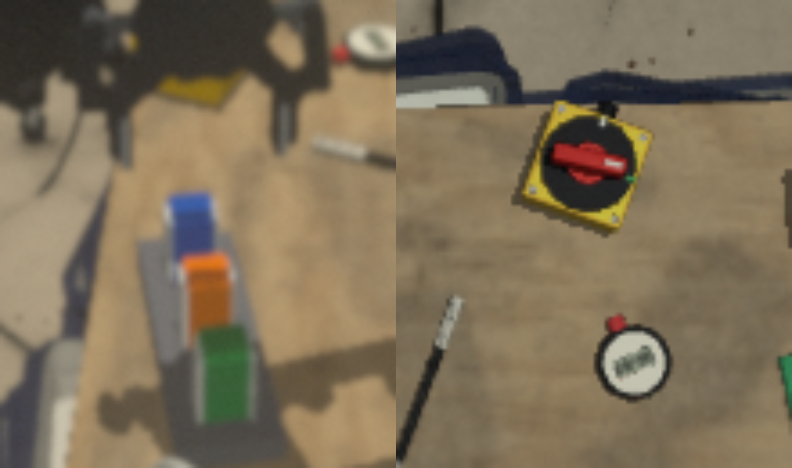

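The handle now points right toward the green mark, at crop (627,166). The fingers straddle the amber cell, with finger tips at (120,160) and (283,150) and the cell at (207,265). I'll check the handle angle numerically, using the white pointer, before descending.

```bash
python3 - <<'E'
from h import *
T=get_image("top");img=T["image"]
hsv=cv2.cvtColor(img,cv2.COLOR_BGR2HSV)
m=cv2.inRange(hsv,(0,120,80),(7,255,255))|cv2.inRange(hsv,(170,120,80),(180,255,255))
m[:,:285]=0;m[:,322:]=0;m[:195]=0;m[235:]=0
w=np.zeros_like(m)+0
w[205:225,303:316]=cv2.inRange(hsv,(0,0,170),(180,110,255))[205:225,303:316]
p=cv2.findNonZero(w)
c=np.array([.4567,-.0270])
if p is not None:
    q=p[:,0].mean(0);X=onz(T,q,.078)[:2];print(len(p),q,X,np.degrees(np.arctan2(*(X-c)[::-1])))
pts=np.array([onz(T,u,.074)[:2] for u in cv2.findNonZero(m)[:,0].astype(float)])-pts.mean(0) if 0 else np.array([onz(T,u,.074)[:2] for u in cv2.findNonZero(m)[:,0].astype(float)])
e,v=np.linalg.eigh(np.cov(pts.T));print(len(pts),pts.mean(0),np.degrees(np.arctan2(v[1,1],v[0,1])))
E
```

```text
7 [309.42857143 214.85714286] [ 0.45394032 -0.04178242] -100.5746241351604
129 [ 0.45648411 -0.02453528] 74.92595199335278
```

Request:
apply_moves:
  steps: "0 0 0 0 0 0.5 100;0 0 0 0 0 0.5 100;0 0 0 0 0 0.5 100;0 0 0 0 0 0.5 100;0 0 0 0 0 0.4 100;0 0 0 0 0 0.3 100;0 0 0 0 0 0.2 100;0 0 0 0 0 0 100;0 0 0 0 0 0 100;0 0 0 0 0 0 100"

```text
t: 12.22
tool_pos: [0.4339, 0.3059, 0.0284]
eef_rot: [0.0, 0.63, 0.777, 0.001]
ft_force: [0.8, -0.5, 0.3]
width: 0.0856
```

The bar's principal axis is at -105.1°, which is about 1.43 rad, so the isolator is on. Closing on the cell.

Request:
apply_moves:
  steps: "0 0 0 0 0 0.07 100;0 0 0 0 0 0 20;0 0 0 0 0 0 20;0 0 0 0 0 0 20;0 0 0 0 0 0 20;0 0 0 0 0 0 20;0 0 0 0 0 0 20;0 0 0 0 0 0 20;0 0 0 0 0 0 20;0 0 0 0 0 0 20"
  grip_force: 35

```text
t: 13.05
tool_pos: [0.4319, 0.3053, 0.0248]
eef_rot: [-0.001, 0.63, 0.777, -0.001]
ft_force: [-3.5, -0.0, 5.3]
width: 0.0337
```

Request:
apply_moves:
  steps: "0 0 0 0 0 0 20;0 0 0 0 0 0 20;0 0 0 0 0 0 20;0 0 0 0 0 0 20;0 0 0 0 0 0 20;0 0 0 0 0 0 20;0 0 0 0 0 0 20;0 0 0 0 0 0 20;0 0 0 0 0 0 20;0 0 0 0 0 0 20"

```text
t: 13.88
tool_pos: [0.4319, 0.3053, 0.0248]
eef_rot: [-0.001, 0.63, 0.777, -0.001]
ft_force: [-3.2, -0.4, 4.8]
width: 0.0333
```

Request:
apply_moves:
  steps: "0 0 0 0 -0.04 0 20;0 0 0 0 0 -0.1 20;0 0 0 0 0 -0.2 20;0 0 0 0 0 -0.3 20;0 0 0 0 0 -0.4 20;0 0 0 0 0 -0.4 20;0 0 0 0 0 -0.4 20;0 0 0 0 0 -0.4 20;0 0 0 0 0 -0.4 20;0 0 0 0 0 -0.4 20"

```text
t: 14.72
tool_pos: [0.4316, 0.3052, 0.1466]
eef_rot: [0.0, 0.63, 0.777, 0.001]
ft_force: [0.3, -0.2, -1.7]
width: 0.0336
```

Request:
apply_moves:
  steps: "0 0 0 0 0 -0.4 20;0 0 0 0 0 -0.4 20;0 0 0 0 0 -0.4 20;0 0 0 0 0 -0.4 20;0 0 0 0 0 -0.2 20;0 0 0 0 0 -0.1 20;0 0 0 0 0 0 20;0 0 0 0 0 0 20;0 0 0 0 0 0 20;0 0 0 0 0 0 20"

```text
t: 15.55
tool_pos: [0.4305, 0.3047, 0.2192]
eef_rot: [-0.001, 0.63, 0.777, -0.001]
ft_force: [0.4, 0.0, -0.8]
width: 0.0338
```

```bash
python3 - <<'E'
from h import *
s=monitor.state();R=Ro.from_quat(s["eef_rot"],scalar_first=True).as_matrix()
print(s["t"],s["tool_pos"],"y ang",np.degrees(np.arctan2(R[1,1],R[0,1])),s["width"],s["ft_force"])
d=np.array([.4327,-.3005])-s["tool_pos"][:2];print("to beam, tool xy units",R.T[:2,:2]@d/.04)
S=get_image("side");cv2.imwrite("pics/c.png",cv2.resize(S["image"][180:330,210:360],None,fx=4,fy=4))
E
```

```text
15.55 [0.43053342 0.30472256 0.21918079] y ang 11.915872154514371 0.03375608940941468 [ 0.37960048  0.0116895  -0.76182995]
to beam, tool xy units [-14.81570423  -3.07108026]
```

View pics/c.png

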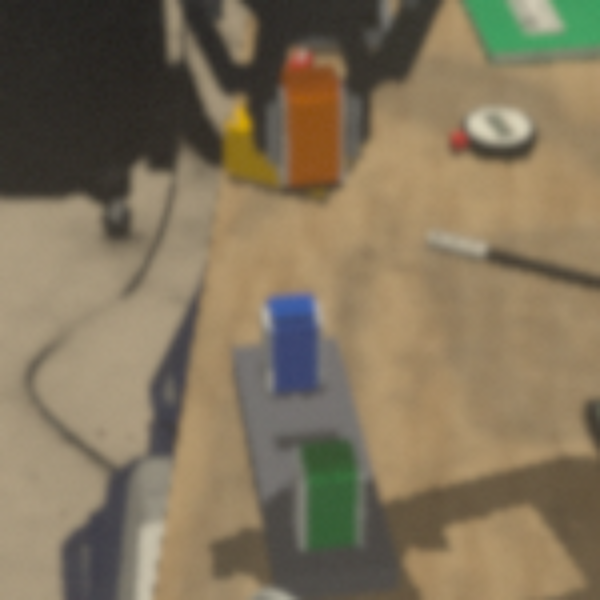

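The side view shows the amber cell hanging upright in the gripper, held by its white faces at (280–345, 70–185). Blue and green are still in their seats. Carrying it to the photometer.

Request:
apply_moves:
  steps: "0 0 0 -0.4 -0.083 0 20;0 0 0 -0.8 -0.166 0 20;0 0 0 -0.8 -0.166 0 20;0 0 0 -0.8 -0.166 0 20;0 0 0 -0.8 -0.166 0 20;0 0 0 -0.8 -0.166 0 20;0 0 0 -0.8 -0.166 0 20;0 0 0 -0.8 -0.166 0 20;0 0 0 -0.8 -0.166 0 20;0 0 0 -0.8 -0.166 0 20"

```text
t: 16.43
tool_pos: [0.4318, -0.0068, 0.2201]
eef_rot: [-0.0, 0.63, 0.777, -0.0]
ft_force: [-0.1, -0.1, -0.9]
width: 0.0334
```

Request:
apply_moves:
  steps: "0 0 0 -0.8 -0.166 0 20;0 0 0 -0.8 -0.166 0 20;0 0 0 -0.8 -0.166 0 20;0 0 0 -0.8 -0.166 0 20;0 0 0 -0.8 -0.166 0 20;0 0 0 -0.8 -0.166 0 20;0 0 0 -0.8 -0.166 0 20;0 0 0 -0.8 -0.166 0 20;0 0 0 -0.6 -0.124 0 20;0 0 0 -0.2 -0.04 0 20"

```text
t: 17.27
tool_pos: [0.4329, -0.3031, 0.2199]
eef_rot: [0.0, 0.631, 0.776, -0.001]
ft_force: [-0.1, 0.3, -1.0]
width: 0.0338
```

Request:
apply_moves:
  steps: "0 0 0.36 0 0 0 20;0 0 0.7 0 0 0 20;0 0 0.7 0 0 0 20;0 0 0 0 0 0 20;0 0 0 0 0 0 20;0 0 0 0 0 0 20;0 0 0 0 0 0 20;0 0 0 0 0 0 20;0 0 0 0 0 0 20;0 0 0 0 0 0 20"

```text
t: 18.1
tool_pos: [0.4334, -0.2994, 0.2205]
eef_rot: [0.0, 0.687, 0.726, -0.0]
ft_force: [0.1, 0.4, -1.1]
width: 0.0334
```

```bash
python3 - <<'E'
from h import *
s=monitor.state();R=Ro.from_quat(s["eef_rot"],scalar_first=True).as_matrix()
print(s["t"],s["tool_pos"],"y ang",np.degrees(np.arctan2(R[1,1],R[0,1])),s["width"],s["ft_force"])
d=np.array([.4327,-.3005])-s["tool_pos"][:2];print("to beam, tool xy units",R.T[:2,:2]@d/.04)
S=get_image("side");cv2.imwrite("pics/d.png",cv2.resize(S["image"][100:230,230:360],None,fx=4.6,fy=4.6))
a,e=blob(S["image"],(5,150,60),(17,255,255),(250,100,330,200));print(a,onz(S,a,.25),proj(S,s["tool_pos"]),cv2.boundingRect(e))
E
```

```text
18.1 [ 0.43340536 -0.29942293  0.22051472] y ang 3.135189483315535 0.03336987302820603 [ 0.1227654   0.39959492 -1.13986376]
to beam, tool xy units [-0.0259221  -0.01908026]
[294.9875969  111.95968992] [ 0.43476351 -0.25829024  0.25      ] [[295.70223535 116.49490288]] (292, 103, 7, 19)
```

View pics/d.png

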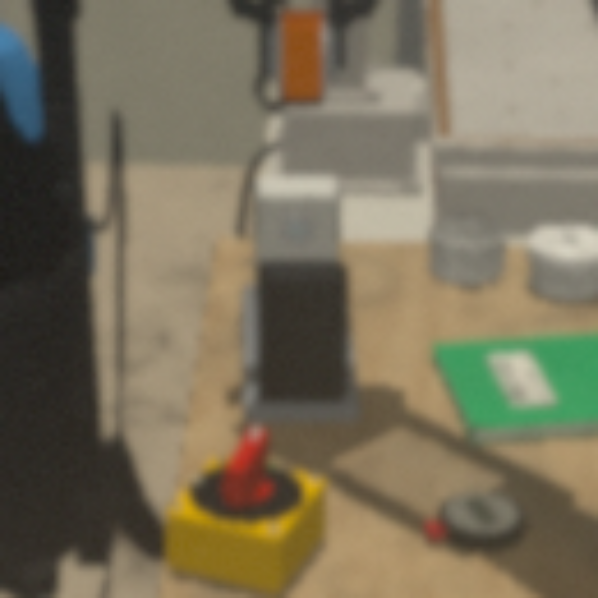

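```bash
python3 - <<'E'
from h import *
S=get_image("side");a=np.radians(3.1);c=np.array([.4327,-.3005])
for nm,y,z in(("black front foot",.098,.012),("black front top",.098,.108),("black front top",.098,.12),("white front top",-.058,.108),("white front top",-.058,.12)):
    for x in(.032,-.032):
        p=np.r_[c+[x*np.cos(a)-y*np.sin(a),x*np.sin(a)+y*np.cos(a)],z]
        print(nm,x,((proj(S,p)[0]-[230,100]+.5)*4.6-.5).round(0))
E
```

```text
black front foot 0.032 [259. 406.]
black front foot -0.032 [349. 406.]
black front top 0.032 [260. 284.]
black front top -0.032 [353. 284.]
black front top 0.032 [260. 268.]
black front top -0.032 [353. 268.]
white front top 0.032 [259. 194.]
white front top -0.032 [344. 194.]
white front top 0.032 [259. 179.]
white front top -0.032 [344. 179.]
```

Request:
apply_moves:
  steps: "0 0 0 -0.02 -0.02 0.3 20;0 0 0 0 0 0.5 20;0 0 0 0 0 0.5 20;0 0 0 0 0 0.5 20;0 0 0 0 0 0 20;0 0 0 0 0 0 20;0 0 0 0 0 0 20;0 0 0 0 0 0 20;0 0 0 0 0 0 20;0 0 0 0 0 0 20"

```text
t: 19.03
tool_pos: [0.4333, -0.301, 0.1498]
eef_rot: [0.001, 0.688, 0.726, -0.0]
ft_force: [-0.5, -0.5, -0.3]
width: 0.034
```

The predicted tower edges match the view to within about 1–3 mm. Lowering the cell into the beam.

Request:
apply_moves:
  steps: "0 0 0 0 0.02 0.1 20;0 0 0 0 0 0.3 20;0 0 0 0 0 0.35 20;0 0 0 0 0 0.35 20;0 0 0 0 0 0.35 20;0 0 0 0 0 0.3 20;0 0 0 0 0 0.2 20;0 0 0 0 0 0.12 20;0 0 0 0 0 0 20;0 0 0 0 0 0 20"

```text
t: 19.87
tool_pos: [0.4336, -0.3004, 0.0656]
eef_rot: [0.0, 0.688, 0.726, 0.0]
ft_force: [0.2, -0.5, -0.3]
width: 0.0335
```

Request:
apply_moves:
  steps: "0 0 0 0 0 0 20;0 0 0 0 0 0 20;0 0 0 0 0 0 20;0 0 0 0 0 0 20;0 0 0 0 0 0 20;0 0 0 0 0 0 20;0 0 0 0 0 0 20;0 0 0 0 0 0 20;0 0 0 0 0 0 20;0 0 0 0 0 0 20"

```text
t: 20.7
tool_pos: [0.4334, -0.3003, 0.0657]
eef_rot: [-0.0, 0.688, 0.726, 0.0]
ft_force: [-0.1, -0.7, -1.1]
width: 0.0337
```

```bash
python3 - <<'E'
from h import *
s=monitor.state();R=Ro.from_quat(s["eef_rot"],scalar_first=True).as_matrix()
print(s["t"],s["tool_pos"],"y ang",np.degrees(np.arctan2(R[1,1],R[0,1])),"tilt",np.degrees(np.arccos(-R[2,2])),s["width"],s["ft_force"],abs(s["joint_velocities"]).max())
S=get_image("side");T=get_image("top");k=3.6
cv2.imwrite("pics/e.png",np.hstack([cv2.resize(S["image"][120:250,240:350],None,fx=k,fy=k),cv2.resize(T["image"][180:310,340:450],None,fx=k,fy=k)]))
for z in(0,.064,.0395):
    p=[s["tool_pos"][0],s["tool_pos"][1],.05+z];print(z,(proj(S,p)[0]-[240,120])*k,(proj(T,p)[0]-[340,180])*k+[396,0])
for n,lo,hi in(("green",(50,90,50),(85,255,255)),("blue",(105,100,60),(130,255,255))):
    print(n,blob(T["image"],lo,hi,(140,200,225,250))[0],blob(S["image"],lo,hi,(260,240,310,325))[0])
E
```

```text
20.7 [ 0.4334273  -0.300281    0.06566014] y ang 3.115320764806936 tilt 0.003108979073389893 0.03368391262293239 [-0.07684072 -0.72708202 -1.13895095] 0.0010563085506011074
0 [198.07480363 159.47137869] [620.75656862 151.16261701]
0.064 [198.95846122  97.19061808] [643.14955977 142.12400255]
0.0395 [198.61495751 121.35993625] [634.31119954 145.69293356]
green [159.73534338 230.71524288] [292.2078853  302.06738351]
blue [205.16936937 220.33873874] [283.02556539 264.87708948]
```

View pics/e.png

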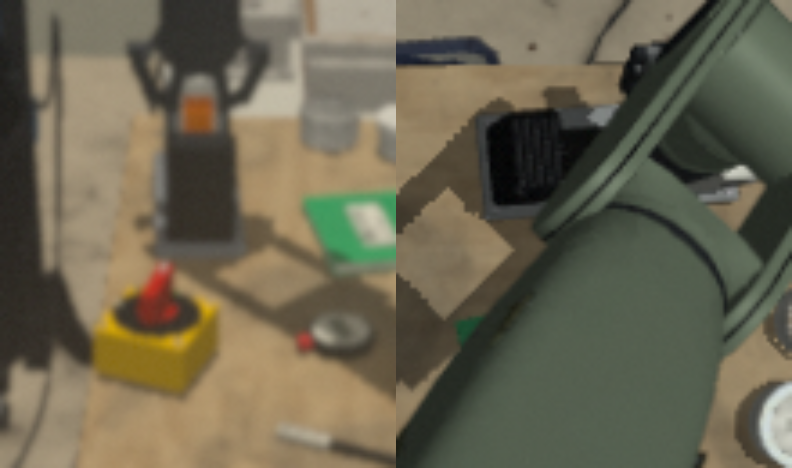

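The last picture shows the amber cell at (199,97), where it was predicted. It is centred behind the lamp tower and clear of it, and the handle is still on. Green and blue are unchanged in the top view. Blue's side-view centroid moved only because amber no longer hides part of it.

```bash
python3 -c "
from station import close_job;print(close_job())"
```

```text
the job is handed in; nothing more can be done
None
```

I turned the lamp isolator on, then lifted the amber cell out of the rack by its frosted faces. I handed the job in at about 21 s with the cell held still in the light path. No verdict is reported, so these are my own last checks:

- **Isolator:** the handle measured about 1.43 rad in the top view before I took the cell, against the 1.3 rad needed. It still looked on in the last picture.
- **Cell position:** the gripper was within about 1 mm of my measured beam centre. By the grip height, the cell's middle was about 79 mm above the table (80 mm wanted). My photometer position is itself uncertain by about 1–3 mm sideways, within the 9 mm allowed.
- **Squareness and hold:** the gripper was tilted 0.003° and its angle matched the measured photometer angle of 3.1°. The opening was 33.7 mm on the 34 mm cell, and the arm was at rest with no sign of contact beyond the cell's weight.
- **Other cells:** green and blue had not moved in the top view. Blue's side-view reading shifted by about 4 pixels, because the amber cell had been hiding part of it before.

The last top view did not show the cell because the arm covered it. Its final position therefore rests on the arm's pose and the side view.

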